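# Put the pipe couplings away by size

## Task

Put away the three straight pipe couplings: slip the large one over the thick peg and the medium one over the thin peg, each standing fully down on its stand's base plate, and put the small one inside the hinged case and press the lid fully shut. Leave the elbow and the hex plug where they are.

Things in the scene. Friction and masses are not known exactly. Their poses are not given: they have to be found in the camera images.
- large_mid (a point): Large straight pipe coupling: white plastic round tube, open at both ends, standing upright and loose on the bench; outer diameter 60 mm, bore 52 mm, height 50 mm. This point is its centre, half-way up (25 mm above its underside); z along the tube's axis. Grasp across the outside.
- medium_mid (a point): Medium straight pipe coupling: white plastic round tube, open at both ends, standing upright and loose on the bench; outer diameter 42 mm, bore 34 mm, height 44 mm. This point is its centre, half-way up (22 mm above its underside); z along the tube's axis. Grasp across the outside.
- small_mid (a point): Small straight pipe coupling: white plastic round tube, open at both ends, standing upright and loose on the bench; outer diameter 26 mm, bore 17 mm, height 34 mm. This point is its centre, half-way up (17 mm above its underside); z along the tube's axis. Grasp across the outside.
- thick_stand: Thick peg stand, fixed to the bench: dark wooden base plate 84 x 84 x 12 mm with an upright light wooden peg in its middle, 36 mm in diameter, rising 30 mm above the plate (top 42 mm above the bench). Origin: centre of the plate's underside, on the bench; z up along the peg.
- thin_stand: Thin peg stand, fixed to the bench: dark wooden base plate 84 x 84 x 12 mm with an upright light wooden peg in its middle, 18 mm in diameter, rising 30 mm above the plate (top 42 mm above the bench). Origin: centre of the plate's underside, on the bench; z up along the peg.
- case: Grey plastic clamshell case, fixed to the bench. Lower half: open tray 140 mm (its x) by 90 mm (its y) by 24 mm high, walls and floor 4 mm thick, so 132 x 82 mm inside with the inner floor at z = 4 mm. Shut, the whole case is 48 mm high with 40 mm clear height inside. Origin: centre of its underside, on the bench; z up. The lid's hinge line runs parallel to its x axis at y = +45 mm, z = 24 mm.
- lid (a joint): Angle of the case's lid (rad): 0 shut, grows as it opens, stop at 2.0 (leaning back past upright). The lid is a 24 mm deep shell, 140 x 90 mm, weighing 120 g; at the start it is shut or ajar by up to 0.25. Its hinge is stiff (about 0.09 N m friction), so it stays at whatever angle it is left.
- lid_knob (a point): Black upright grip block on top of the lid near its free edge: 16 mm wide (along the hinge, case x) x 12 mm x 34 mm tall. This point, 26 mm above the lid's outer face and 8 mm below the block's top, is where to pinch its 16 mm width. Lid shut: at x = 0, y = -30, z = 74 mm of the case, so 75 mm before (-y) and 50 mm above the hinge line; it swings up and over to +y as the lid opens.
- elbow: White plastic 90-degree pipe elbow lying flat and loose, two short arms with 36 mm collars at their ends, about 64 x 64 mm, 36 mm high. Not a coupling: leave it. Origin: on the bench under about its middle.
- plug: White plastic end plug, loose: hexagonal head 40 mm across flats, 14 mm high, lying down, with a solid ribbed round stub 30 mm in diameter upwards, 34 mm high in all. Not a coupling: leave it. Origin: centre of its underside.

How it is judged (in metres and radians):
At the end, for the whole second after the job is handed in: Large coupling on the thick peg, medium on the thin: upright (0.15 rad), within 15 mm of the stand's centre, down on its base plate (5 mm); small coupling anywhere inside the case, lid shut (under 0.06 rad); elbow and plug within 30 mm of their start; couplings at rest (horizontal distance between large_mid and thick_stand below 0.015 m and z of large_mid in the frame of thick_stand between 0.031 and 0.042 m and angle between each of large_mid, medium_mid's own z axis and vertical below 0.15 rad and horizontal distance between medium_mid and thin_stand below 0.015 m and z of medium_mid in the frame of thin_stand between 0.028 and 0.039 m and x of small_mid in the frame of case between -0.066 and 0.066 m and y of small_mid in the frame of case between -0.041 and 0.041 m and z of small_mid in the frame of case between 0.008 and 0.032 m and value of joint lid below 0.06 rad and distance of each of elbow, plug from where it was at the start of the episode below 0.03 m and linear speed of each of large, medium, small below 0.02 m/s); the robot touches nothing.
It fails at once if the elbow was moved by more than 30 mm (distance of elbow from where it was at the start of the episode above 0.03 m).
It fails at once if the hex plug was moved by more than 30 mm (distance of plug from where it was at the start of the episode above 0.03 m).
It also fails if it takes over 115 s, if anything falls off the work surface, if the arm or the gripper's body presses on something with over 40 N, if the wrist force passes 120 N, or if a joint passes its speed limit or range.

## Robot

A 6-joint arm with a two-finger parallel gripper is mounted at the origin on the work surface. World frame = base frame: x ahead of the robot, y to its left, z up, the work surface at z = 0. Lengths are in mm, angles in rad, forces in N, time in s.
With the tool pointing down it reaches from about 275 to 850 mm from the base axis. Payload 5.2 kg.
Tool frame: the origin (TCP) lies at the very end of the fingers, on their centre line; the grasp point (between the pads) lies 19 mm behind it; z points along the fingers, y is the line along which they close (so a half turn about z gives the same grasp; the last joint's range is limited). The gripper opens to 85 mm and grips with 20 to 120 N. Pads are 22 mm wide; open, the fingers measure 114 mm over their backs; the gripper's body (76 mm by 85 mm) begins 54 mm behind the grasp point. The pads swing forward as they close: fully open they stand 13 mm farther back than shut.
Start: joints at [-1.352, 0.259, 1.535, -0, 1.348, -0.203], TCP at [225.192, -501.79, 231.31] pointing down, gripper open.
Joint ranges: [-3.14, 3.14], [-0.91, 2.08], [0.19, 2.58], [-1.22, 4.36], [0.22, 2.71], [-3.12, 3.12]. Speed limits (rad/s): [2.57, 2.57, 3.14, 3.14, 3.14, 3.14].

## Interface

Orientations are given as a 3x3 rotation matrix whose columns are the frame's x, y, z axes.
In Python, from plant import env gives the robot as it stands.
- The arm moves only by the shell command python3 -m pendant 'ROWS' [OPENING] [FORCE]. ROWS is JSON, a list of rows, each a list of 4 numbers: the shift along the tool's x, y, z in cm, then the turn about the tool's z in degrees. In form: [[tx, ty, tz, twist], ...]. A call has 1 to 20 rows; each row is the pose to reach, as a shift and turn from the pose commanded when the call began, along the tool's axes at that moment; what a row does not reach only later rows make up. A row lasts 1/10 s, in which the tool goes at most 50 mm and 8.59 degrees, less where a joint would pass 70% of its speed; a pose out of reach is approached as far as the arm can. A call with a gripper value outside its range is refused whole. OPENING is the opening, from -1 (shut) to 1 (fully open), set as the call begins (- or left out, the last holds). The fingers move at their own pace and stop on an object; FORCE is the grip in N (left out, the last holds). Time passes only in rows, so rows that repeat a pose let the fingers close. It gives the time, the measured TCP pose, the force, the opening and the grip force at its end, in the units of the state.
- env.observe(): the state, without advancing time (a new reading comes with each control period).
- env.get_image(name): name is "side" or "top"; returns the picture (420x560x3 uint8, red, green, blue); there is no depth.
- env.camera_model(name): a dict with "fx", "fy", "cx", "cy" (pixels), "eye" and "orientation" of the camera in the world. Camera axes: x right, y down, z forward; pixel columns grow to the right and rows downward; lengths in mm; the calibration is good to about 2 mm. A picture is of the moment at which its call begins. camera_model takes no time and is no camera call.
- env.job_done(): hands the job in; it is judged then, once.
The state is a dict: "t": time; "q": joint angles; "qd": joint speeds; "joint_efforts": joint torques, N m; "eef_pos": TCP position; "tcp_rot": TCP orientation; "contact_force": force on the tool from outside, world axes, zero at the start; "ft_torque": the same for the moment, N m; "width": finger opening in mm; "grasp_force": force on a finger pad.
Only numpy, scipy, OpenCV 4.12 (cv2) and the standard library are available. Lean on these libraries where they do the work, as an engineer would, in place of code of your own. Each camera call takes 0.05 s, during which the arm holds its last target. There are 200 camera calls.

## Working session

There is one attempt and no reset: what is moved stays moved. The work goes in short steps, Python scripts to look and compute and a shell command to move; the robot and the scene stay as the last step left them, time stands still between calls to the robot, and variables do not carry over. Pictures are saved under pics/ and viewed, at most 14 in all, crops included, and the job is handed in when it is done.

```bash
mkdir -p pics; ls; python3 - <<'E'
from plant import env
import cv2
s=env.observe();print(s)
for n in("top","side"):
    cv2.imwrite(f"pics/{n}0.png",env.get_image(n)[:,:,::-1]);print(n,env.camera_model(n))
E
```

```text
pics
{'t': 0.0, 'q': array([-1.35179939e+00,  2.59364812e-01,  1.53609057e+00, -1.36585347e-05,
        1.34800401e+00, -2.02837147e-01]), 'qd': array([-5.13664134e-04,  5.61289585e-05, -1.56496507e-04, -1.44062541e-03,
       -1.24754182e-03, -7.78634881e-04]), 'joint_efforts': array([-6.96643820e-04, -4.46029186e+01, -2.90575308e+01, -4.98627251e-04,
        1.17445271e-02,  1.36979648e-05]), 'eef_pos': array([ 225.0691438 , -501.25644095,  230.4599551 ]), 'tcp_rot': array([[ 9.12338372e-01,  4.09436833e-01, -4.18552890e-04],
       [ 4.09436886e-01, -9.12336630e-01,  1.81925897e-03],
       [ 3.63010497e-04, -1.83115076e-03, -9.99998258e-01]]), 'contact_force': array([-0.41261197, -0.34364679,  0.16090153]), 'ft_torque': array([ 0.02420114, -0.00717007,  0.01433943]), 'grasp_force': 0.0, 'width': 85.32390981204044}
top {'fx': 490.20433610919923, 'fy': 490.20433610919923, 'cx': 280.83246606963576, 'cy': 215.9626763880471, 'eye': array([ 299.978984  ,   -7.62974644, 1000.21922859]), 'orientation': array([[ 0.00648081, -0.97782563,  0.20932044],
       [-0.99996136, -0.00758039, -0.00445127],
       [ 0.00593929, -0.2092835 , -0.97783697]])}
side {'fx': 395.8249172978686, 'fy': 395.8249172978686, 'cx': 285.2538515027669, 'cy': 217.15490650490335, 'eye': array([ 136.23201036, -393.59687159,  567.72885821]), 'orientation': array([[ 0.72831566, -0.47053719,  0.49814763],
       [-0.68510797, -0.48565124,  0.54292719],
       [-0.01354142, -0.73670728, -0.67607618]])}
```

View pics/top0.png

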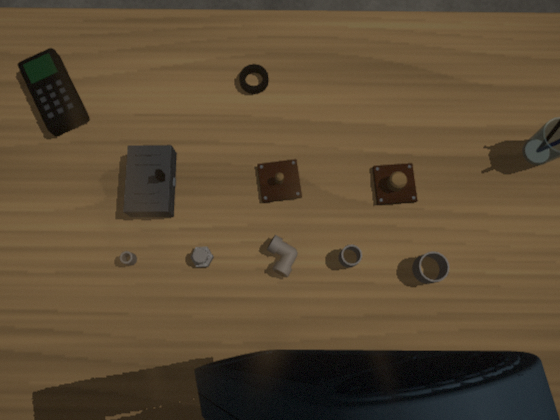

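View pics/side0.png

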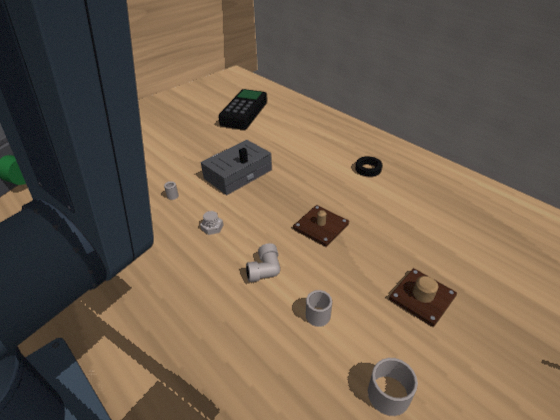

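The top view shows the case at (150,182) with its knob at (159,175) and its latch to the right, so the hinge is on the +y side. The thin stand is at (279,180) and the thick stand at (394,183). The small coupling is at (127,258), the plug at (202,257), the elbow at (283,255), the medium coupling at (350,256) and the large one at (431,267). The side view agrees.

```bash
cat > h.py <<'E'
import cv2, numpy as np
from plant import env
def ray(cam,u,v,z):
    m=env.camera_model(cam); d=np.array(m["orientation"])@[(u-m["cx"])/m["fx"],(v-m["cy"])/m["fy"],1.]
    e=np.array(m["eye"]); return (e+d*(z-e[2])/d[2])[:2].round(1)
def pix(cam,p):
    m=env.camera_model(cam); c=np.array(m["orientation"]).T@(np.array(p,float)-m["eye"]); return np.array([m["cx"]+m["fx"]*c[0]/c[2],m["cy"]+m["fy"]*c[1]/c[2]]).round(1)
def blob(mask,near,r=40):
    cs,_=cv2.findContours(mask.astype(np.uint8),cv2.RETR_EXTERNAL,cv2.CHAIN_APPROX_NONE)
    cs=[c for c in cs if cv2.contourArea(c)>25]
    def d(c): m=cv2.moments(c); return np.hypot(m["m10"]/m["m00"]-near[0],m["m01"]/m["m00"]-near[1])
    c=min(cs,key=d); h=cv2.convexHull(c); m=cv2.moments(h)
    return (m["m10"]/m["m00"],m["m01"]/m["m00"]),h
def hsv(img): return cv2.cvtColor(cv2.cvtColor(img,cv2.COLOR_RGB2HSV_FULL),cv2.COLOR_BGR2RGB)[:,:,::-1].astype(int)
def grey(img):
    H=hsv(img); return (H[...,1]<85)&(H[...,2]>45)
E
python3 - <<'E'
from h import *
N={"top":dict(small=(127,258,17),plug=(202,257,17),elbow=(283,255,18),medium=(350,256,22),large=(431,267,25)),
"side":dict(small=(171,191,17),plug=(211,223,17),elbow=(264,263,18),medium=(319,307,22),large=(392,386,25))}
S={"top":dict(thin=(279,180),thick=(394,183),case=(150,182)),"side":dict(thin=(321,225),thick=(423,296),case=(237,166))}
for c in N:
    im=cv2.imread(f"pics/{c}0.png")[:,:,::-1].copy();H=hsv(im);g=grey(im);dbg=im[:,:,::-1].copy()
    for k,(u,v,z) in N[c].items():
        p,h=blob(g,(u,v));cv2.drawContours(dbg,[h],-1,(0,0,255),1)
        print(c,k,np.round(p,1),ray(c,*p,z),cv2.boundingRect(h))
    for k,(u,v) in S[c].items():
        if k=="case": m=(H[...,1]<85)&(H[...,2]<110)
        else: m=(H[...,2]<75)&(im[...,0]>1.4*im[...,2])
        m=cv2.morphologyEx(m.astype(np.uint8),cv2.MORPH_OPEN,np.ones((3,3)))
        p,h=blob(m,(u,v));cv2.drawContours(dbg,[h],-1,(0,255,0),1)
        r=cv2.minAreaRect(h);z=24 if k=="case" else 12
        zt=48 if k=="case" else 12
        print(c,k,np.round(p,1),ray(c,*p,24 if k=="case" else 6),[ray(c,*q,zt).tolist() for q in cv2.boxPoints(r)])
    cv2.imwrite(f"pics/{c}0d.png",cv2.resize(dbg[130:300,80:460] if c=="top" else dbg[130:420,150:470],None,fx=2,fy=2,interpolation=cv2.INTER_CUBIC))
E
```

```text
top small [127.8 257.7] [422.3 295.1] (120, 251, 17, 14)
top plug [201.4 256.5] [425.7 147.3] (190, 246, 24, 22)
top elbow [281.5 255.3] [429.2 -14. ] (267, 235, 31, 42)
top medium [350.2 255.4] [ 429.5 -151.9] (339, 244, 23, 23)
top large [433.4 266.4] [ 408.3 -317. ] (418, 251, 32, 32)
top thin [277.8 181.2] [587.7  -5.2] [[623.0, 44.4], [636.1, -44.0], [550.3, -54.9], [537.7, 32.1]]
top thick [392.7 184.2] [ 583.1 -247.4] [[620.7, -197.5], [630.7, -291.0], [544.2, -294.5], [534.5, -202.6]]
top case [149.9 179.4] [584.1 258.9] [[511.4, 302.0], [655.8, 303.5], [649.7, 200.3], [505.6, 201.8]]
side small [171. 190.] [419.8 292.1] (164, 181, 15, 19)
side plug [211.1 222.6] [422.3 141.8] (199, 210, 25, 25)
side elbow [263.4 263.2] [427.5 -14.9] (246, 243, 35, 39)
side medium [318.2 307.7] [ 427.3 -151.7] (305, 290, 28, 37)
side large [391.7 386.1] [ 405.5 -311. ] (367, 357, 51, 59)
side thin [319.7 225.7] [583.2 -10.4] [[535.6, 23.5], [644.8, 45.3], [621.7, -49.6], [521.5, -63.2]]
side thick [421.7 297. ] [ 579.4 -252.1] [[530.2, -215.4], [625.5, -198.5], [623.2, -289.0], [534.2, -298.3]]
side case [236.1 166.3] [575.3 253.7] [[496.8, 296.8], [691.0, 301.5], [617.5, 152.7], [450.5, 161.7]]
```

View pics/top0d.png

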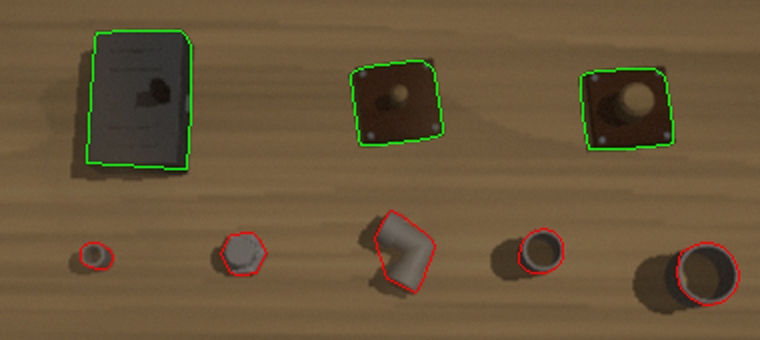

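View pics/side0d.png

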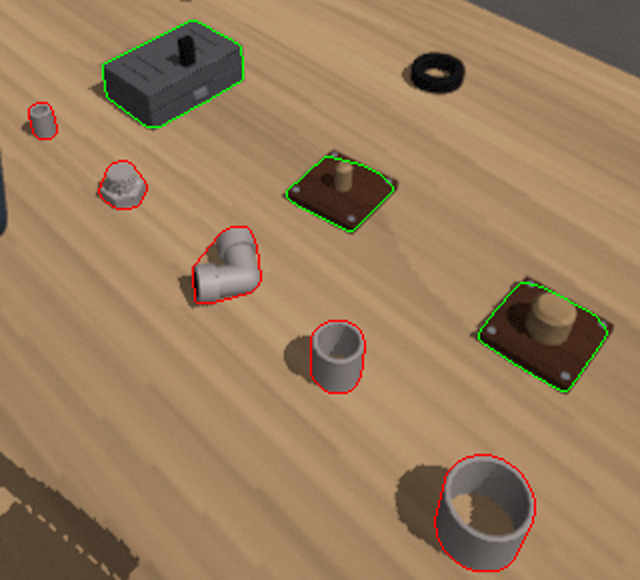

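Both pictures show the couplings, plug and elbow outlined cleanly. The lid looks shut, with the knob top at about (159.5,175) in the top view and (243,149.5) in the side view.

```bash
cat >> h.py <<'E'
def tri(a,b):
    A=[];B=[]
    for c,(u,v) in (("top",a),("side",b)):
        m=env.camera_model(c); d=np.array(m["orientation"])@[(u-m["cx"])/m["fx"],(v-m["cy"])/m["fy"],1.]; d/=np.linalg.norm(d)
        P=np.eye(3)-np.outer(d,d); A.append(P); B.append(P@m["eye"])
    return np.linalg.lstsq(np.vstack(A),np.hstack(B),rcond=None)[0].round(1)
def go(x,y,z,yaw=90):
    "shift (cm, tool axes) and twist (deg) to put TCP at x,y,z with tool x at world yaw"
    s=env.observe(); R=np.array(s["tcp_rot"]); d=R.T@(np.array([x,y,z])-s["eef_pos"])/10
    y0=np.degrees(np.arctan2(R[1,0],R[0,0])); return d.round(2), round((y0-yaw+180)%360-180,1)
E
python3 - <<'E'
from h import *
for k,a,b,z in(("thick peg",(398.5,179.5),(426,280.5),42),("thin peg",(280,176.5),(321.7,212.5),42),("knob",(160,175),(243,149.5),82)):
    print(k,tri(a,b),ray("top",*a,z),ray("side",*b,z))
for q in((175.5,153),(173.5,214),(127.5,147),(123.5,211)):print(ray("top",*q,48))
# case lid top corners in side crop
for q in((247,40),(158,97)):print("side",ray("side",150+q[0]/2,130+q[1]/2,48))
print(go(407,-313,150),go(407,-313,26))
E
```

```text
thick peg [ 581.1 -249.3   47. ] [ 582.8 -250.9] [ 585.  -247.8]
thin peg [587.9  -9.6  38.8] [587.2  -9.8] [585.  -11.8]
knob [576.6 223.   84. ] [576.3 224. ] [579.6 225.2]
[633.5 203.8]
[506.1 201.2]
[645.5 302.4]
[511.5 300.7]
side [661.3 215.8]
side [516.5 199.9]
(array([24.3 , -9.72,  8.08]), np.float64(-65.8)) (array([24.3 , -9.7 , 20.48]), np.float64(-65.8))
```

```bash
python3 - <<'E'
import cv2,numpy as np
a=cv2.imread("pics/top0.png")[135:225,110:190];b=cv2.imread("pics/side0.png")[130:205,190:290]
a=cv2.resize(a,(400,450),interpolation=cv2.INTER_CUBIC);b=cv2.resize(b,(400,300),interpolation=cv2.INTER_CUBIC)
o=np.zeros((450,800,3),np.uint8);o[:,:400]=a;o[:300,400:]=b
cv2.imwrite("pics/case.png",np.clip(o*1.6,0,255).astype(np.uint8))
E
```

```text
(no output)
```

View pics/case.png

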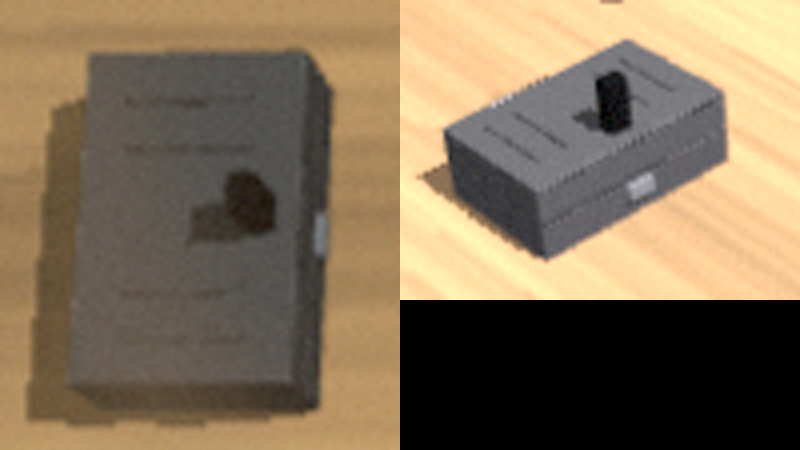

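The zoom shows the case shut or nearly so, with an even seam. The lid-top corners are at about (128,146), (171,145.4), (168.6,212) and (123.6,211) in the top view. I'm heading for the large coupling now.

```bash
python3 - <<'E'
from h import *
T=[(128,146),(171,145.4),(168.6,212),(123.6,211)];S=[(247,140),(271.3,153),(225,177.5),(200.8,162.5)]
for a,b in zip(T,S):print(tri(a,b),ray("top",*a,48),ray("side",*b,48))
E
python3 -m pendant '[[5,-2,1.5,-8],[10,-4,3,-16],[15,-6,4.5,-24],[20,-8,6,-32],[24.3,-9.7,7,-40],[24.3,-9.7,8,-48],[24.3,-9.7,8,-56],[24.3,-9.7,8,-64],[24.3,-9.7,8,-66],[24.3,-9.7,8,-66],[24.3,-9.7,8,-66]]' 1 40
```

```text
[650.3 303.4  41.8] [647.7 301.5] [644.5 295. ]
[651.7 214.2  44.5] [649.8 213.8] [649.  209.9]
[511.7 210.7  47. ] [510.1 211.1] [512.4 209. ]
[512.5 303.   41.1] [511.5 300.5] [507.  294.1]
t: 1.2
eef_pos: [407.1, -313.7, 151.1]
tcp_rot: [[-0.002, 1.0, -0.0], [1.0, 0.002, 0.0], [0.0, -0.0, -1.0]]
contact_force: [-0.6, 0.6, 0.1]
width: 85.5
grasp_force: 0.0
```

```bash
python3 -c "
from h import *
print(go(407,-313,150),go(407,-313,26))
cv2.imwrite('pics/s1.png',env.get_image('side')[:,:,::-1])"
```

```text
(array([ 0.07, -0.01,  0.11]), np.float64(0.1)) (array([ 0.06, -0.  , 12.51]), np.float64(0.1))
```

View pics/s1.png

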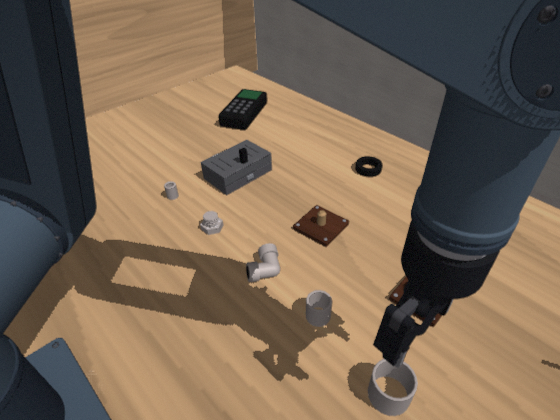

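The open fingers are centred over the large coupling, at about (392,385). I'll go down, grip and lift.

```bash
python3 -m pendant '[[0.07,0,3,0],[0.07,0,6,0],[0.07,0,9,0],[0.07,0,12,0],[0.07,0,13.7,0],[0.07,0,13.7,0],[0.07,0,13.7,0]]' && python3 -m pendant '[[0,0,0,0],[0,0,0,0],[0,0,0,0],[0,0,0,0],[0,0,0,0],[0,0,0,0],[0,0,0,0],[0,0,0,0]]' 0 40 && python3 -m pendant '[[0,0,-2,0],[0,0,-5,0],[0,0,-8,0],[0,0,-10,0],[0,0,-10,0],[0,0,-10,0]]'; python3 -c "
from h import *
print(go(583,-249,113))
im=env.get_image('side')[:,:,::-1];cv2.imwrite('pics/s2.png',im[130:420,250:560])"
```

```text
t: 1.95
eef_pos: [407.2, -313.3, 14.5]
tcp_rot: [[-0.002, 1.0, -0.0], [1.0, 0.002, 0.0], [0.0, -0.0, -1.0]]
contact_force: [0.5, -0.2, 0.7]
width: 85.4
grasp_force: 0.0
t: 2.75
eef_pos: [407.8, -313.9, 16.0]
tcp_rot: [[-0.003, 1.0, 0.002], [1.0, 0.003, -0.002], [-0.002, 0.002, -1.0]]
contact_force: [-1.7, 0.0, 4.7]
width: 59.7
grasp_force: 42.3
t: 3.35
eef_pos: [407.3, -313.2, 114.8]
tcp_rot: [[-0.003, 1.0, 0.001], [1.0, 0.003, -0.001], [-0.001, 0.001, -1.0]]
contact_force: [0.1, -0.4, -1.5]
width: 59.7
grasp_force: 43.5
(array([ 6.37, 17.59,  0.19]), np.float64(0.2))
```

View pics/s2.png

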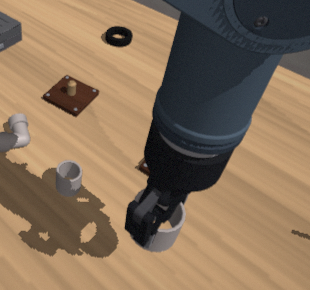

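The large coupling is held upright, 59.7 mm wide. I'll carry it to the thick peg.

```bash
python3 -m pendant '[[1.5,4,0,0],[3,8,0,0],[4.5,12,0,0],[6,16,0,0],[6.4,17.6,0,0],[6.4,17.6,0,0],[6.4,17.6,0,0],[6.4,17.6,2,0],[6.4,17.6,4,0],[6.4,17.6,6,0],[6.4,17.6,7.5,0],[6.4,17.6,8.2,0],[6.4,17.6,8.5,0],[6.4,17.6,8.5,0]]'; python3 -c "
from h import *
print(go(583,-249,26.5))
im=env.get_image('top')[:,:,::-1];cv2.imwrite('pics/t3.png',cv2.resize(im[130:300,300:480],None,fx=3,fy=3))"
```

```text
t: 4.8
eef_pos: [582.9, -248.9, 29.4]
tcp_rot: [[-0.003, 1.0, -0.0], [1.0, 0.003, -0.0], [-0.0, -0.0, -1.0]]
contact_force: [0.2, -0.2, 0.1]
width: 59.6
grasp_force: 43.6
(array([-0.01,  0.01,  0.29]), np.float64(0.1))
```

View pics/t3.png

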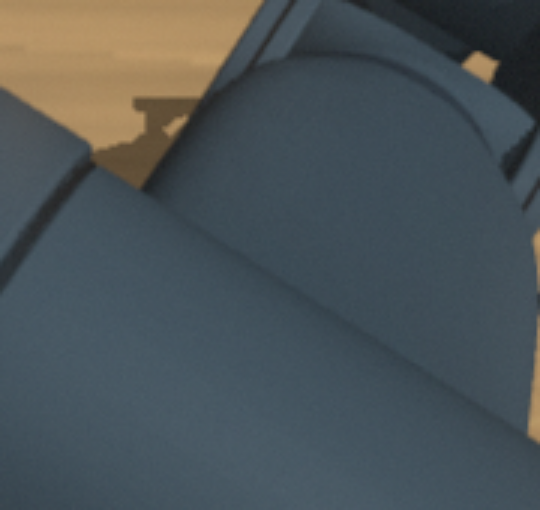

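The arm blocks this view. There was no contact down to z=29, so the tube is around the peg. I'll lower the last millimetres, release, rise, and go over the medium coupling.

```bash
python3 -m pendant '[[0,0,0.15,0],[0,0,0.3,0],[0,0,0.3,0]]' && python3 -m pendant '[[0,0,0,0],[0,0,0,0],[0,0,0,0],[0,0,0,0],[0,0,-0.5,0]]' 1 && python3 -m pendant '[[0,0,-3,0],[0,0,-7,0],[0,0,-11,0],[2.5,-4,-12,0],[5,-8,-12,0],[7,-12,-12,0],[9.7,-15.4,-12,0],[9.7,-15.4,-12,0],[9.7,-15.4,-12,0]]'; python3 -c "
from h import *
print(go(428.5,-152,13))
a=env.get_image('side')[:,:,::-1];cv2.imwrite('pics/s4.png',a[130:420,200:560])"
```

```text
t: 5.15
eef_pos: [583.7, -249.0, 28.1]
tcp_rot: [[-0.003, 1.0, 0.002], [1.0, 0.003, -0.001], [-0.001, 0.002, -1.0]]
contact_force: [-1.3, 0.8, 6.0]
width: 59.8
grasp_force: 44.2
t: 5.65
eef_pos: [582.4, -248.2, 30.6]
tcp_rot: [[-0.003, 1.0, -0.002], [1.0, 0.003, 0.001], [0.001, -0.002, -1.0]]
contact_force: [-0.2, 0.5, -0.5]
width: 85.6
grasp_force: 0.0
t: 6.55
eef_pos: [428.6, -151.8, 152.1]
tcp_rot: [[-0.003, 1.0, 0.002], [1.0, 0.003, -0.001], [-0.001, 0.002, -1.0]]
contact_force: [0.4, -0.8, 0.6]
width: 85.5
grasp_force: 0.0
(array([-0.  , -0.03, 13.91]), np.float64(0.2))
```

View pics/s4.png

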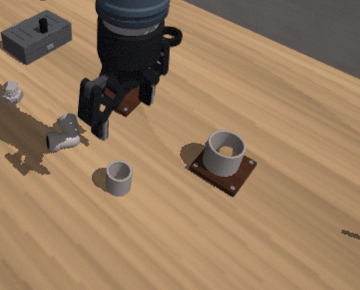

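The large coupling sits down on the thick stand. The medium one is next.

```bash
python3 -m pendant '[[0,0,3,0],[0,0,6,0],[0,0,9,0],[0,0,12,0],[0,0,13.4,0],[0,0,13.4,0],[0,0,13.4,0]]' && python3 -m pendant '[[0,0,0,0],[0,0,0,0],[0,0,0,0],[0,0,0,0],[0,0,0,0],[0,0,0,0],[0,0,0,0],[0,0,0,0],[0,0,0,0]]' -0.3 40 && python3 -m pendant '[[0,0,-2,0],[0,0,-5,0],[0,0,-8,0],[0,0,-10,0],[0,0,-10,0],[0,0,-10,0]]'; python3 -c "
from h import *
print(go(586.5,-10,30))"
```

```text
t: 7.3
eef_pos: [429.9, -152.9, 17.3]
tcp_rot: [[-0.003, 1.0, 0.0], [1.0, 0.003, -0.0], [-0.0, 0.0, -1.0]]
contact_force: [0.1, -0.2, 0.8]
width: 85.7
grasp_force: 0.0
t: 8.2
eef_pos: [429.4, -152.4, 18.4]
tcp_rot: [[-0.003, 1.0, 0.002], [1.0, 0.003, -0.001], [-0.001, 0.002, -1.0]]
contact_force: [-1.1, -0.8, 5.2]
width: 41.6
grasp_force: 39.7
t: 8.8
eef_pos: [428.7, -152.0, 117.5]
tcp_rot: [[-0.003, 1.0, 0.001], [1.0, 0.003, -0.001], [-0.001, 0.001, -1.0]]
contact_force: [0.7, 0.0, -1.0]
width: 41.4
grasp_force: 40.6
(array([14.16, 15.81,  8.76]), np.float64(0.2))
```

```bash
python3 -m pendant '[[3,3.5,0,0],[6,7,0,0],[9,10.5,0,0],[12,14,0,0],[14.2,15.8,0,0],[14.2,15.8,0,0],[14.2,15.8,0,0],[14.2,15.8,2,0],[14.2,15.8,4,0],[14.2,15.8,6,0],[14.2,15.8,7.5,0],[14.2,15.8,8.2,0],[14.2,15.8,8.7,0],[14.2,15.8,8.8,0],[14.2,15.8,8.8,0]]' && python3 -m pendant '[[0,0,0,0],[0,0,0,0],[0,0,0,0],[0,0,0,0],[0,0,-0.5,0]]' 1 && python3 -m pendant '[[0,0,-3,0],[0,0,-7,0],[0,0,-11,0],[0,0,-14,0],[5,0,-14,0],[10,0,-14,0],[15,0,-14,0],[20,-0.5,-14,0],[23.5,-0.9,-14,0],[23.5,-0.9,-14,0],[23.5,-0.9,-14,0]]'; python3 -c "
from h import *
print(go(578,225,52))
a=env.get_image('side')[:,:,::-1];cv2.imwrite('pics/s5.png',cv2.resize(a[60:360,150:480],None,fx=2,fy=2))"
```

```text
t: 10.3
eef_pos: [585.5, -10.3, 30.5]
tcp_rot: [[-0.002, 1.0, -0.001], [1.0, 0.002, -0.0], [-0.0, -0.001, -1.0]]
contact_force: [-3.4, -1.3, 4.6]
width: 41.4
grasp_force: 41.1
t: 10.8
eef_pos: [585.7, -9.5, 33.8]
tcp_rot: [[-0.003, 1.0, -0.001], [1.0, 0.003, 0.0], [0.0, -0.001, -1.0]]
contact_force: [0.2, 0.2, 0.2]
width: 85.7
grasp_force: 0.0
t: 11.9
eef_pos: [576.3, 226.1, 174.4]
tcp_rot: [[-0.005, 1.0, 0.0], [1.0, 0.005, -0.001], [-0.001, 0.0, -1.0]]
contact_force: [0.1, 0.1, 0.4]
width: 85.3
grasp_force: 0.0
(array([-0.11,  0.17, 12.24]), np.float64(0.3))
```

View pics/s5.png

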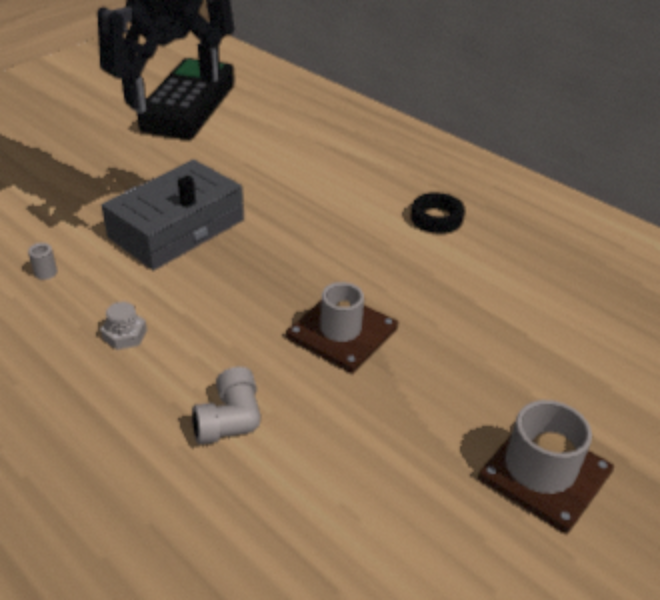

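Both couplings stand on their plates with the pegs visible inside. Now I'll pinch the lid knob.

```bash
python3 -m pendant '[[-0.1,0.2,3,0],[-0.1,0.2,6,0],[-0.1,0.2,9,0],[-0.1,0.2,11,0],[-0.1,0.2,11.7,0],[-0.1,0.2,11.7,0],[-0.1,0.2,11.7,0]]' 0 && python3 -m pendant '[[0,0,0,0],[0,0,0,0],[0,0,0,0],[0,0,0,0],[0,0,0,0],[0,0,0,0],[0,0,0,0]]' -1 25; python3 - <<'E'
from h import *
s=env.observe();p=s["eef_pos"]
# arc relative to now: hinge at y=301,z=24 ; grasp pt at p+19
g=np.array([p[1],p[2]+19]);print(p,g)
r0=np.array([226-301,50.])
for t in np.arange(0,1.61,.1):
    c,s_=np.cos(t),np.sin(t); n=np.array([r0[0]*c+r0[1]*s_,-r0[0]*s_+r0[1]*c]); d=(n-r0)/10
    print(round(t,1),d[0].round(1),(-d[1]).round(1))
E
```

```text
t: 12.65
eef_pos: [579.8, 223.7, 58.5]
tcp_rot: [[-0.002, 1.0, 0.002], [1.0, 0.002, 0.0], [0.0, 0.002, -1.0]]
contact_force: [0.3, 0.0, 1.1]
width: 42.4
grasp_force: 0.0
t: 13.35
eef_pos: [580.7, 224.3, 58.8]
tcp_rot: [[-0.003, 1.0, 0.005], [1.0, 0.003, 0.0], [0.0, 0.005, -1.0]]
contact_force: [6.3, -2.3, 3.2]
width: 15.6
grasp_force: 31.1
[580.71906632 224.27560393  58.75263076] [224.27560393  77.75263076]
0.0 0.0 -0.0
0.1 0.5 -0.7
0.2 1.1 -1.4
0.3 1.8 -2.0
0.4 2.5 -2.5
0.5 3.3 -3.0
0.6 4.1 -3.4
0.7 5.0 -3.7
0.8 5.9 -3.9
0.9 6.8 -4.0
1.0 7.7 -4.0
1.1 8.6 -4.0
1.2 9.4 -3.8
1.3 10.3 -3.6
1.4 11.2 -3.2
1.5 12.0 -2.8
1.6 12.7 -2.4
```

The knob is gripped at 15.6 mm. I'll swing the lid up along the arc.

```bash
python3 -m pendant '[[0.5,0.2,-0.7,0],[1.1,0.2,-1.4,0],[1.8,0.2,-2,0],[2.5,0.2,-2.5,0],[3.3,0.2,-3,0],[4.1,0.2,-3.4,0],[5,0.2,-3.7,0],[5.9,0.2,-3.9,0],[6.8,0.2,-4,0],[7.7,0.2,-4,0]]' && python3 -m pendant '[[0.9,0,0,0],[1.7,0,0.2,0],[2.6,0,0.4,0],[3.5,0,0.8,0],[4.3,0,1.2,0],[5,0,1.6,0],[5,0,1.6,0]]'; python3 -c "
from h import *
a=env.get_image('side')[:,:,::-1];cv2.imwrite('pics/s6.png',cv2.resize(a[30:260,100:360],None,fx=2,fy=2))"
```

```text
t: 14.35
eef_pos: [580.1, 302.0, 98.7]
tcp_rot: [[-0.003, 1.0, 0.0], [1.0, 0.003, -0.0], [-0.0, 0.0, -1.0]]
contact_force: [-0.8, -4.1, 6.2]
width: 15.2
grasp_force: 29.2
t: 15.05
eef_pos: [579.6, 354.5, 82.0]
tcp_rot: [[-0.004, 1.0, 0.0], [1.0, 0.004, 0.003], [0.003, 0.0, -1.0]]
contact_force: [-1.6, 2.3, 4.9]
width: 15.4
grasp_force: 29.4
```

View pics/s6.png

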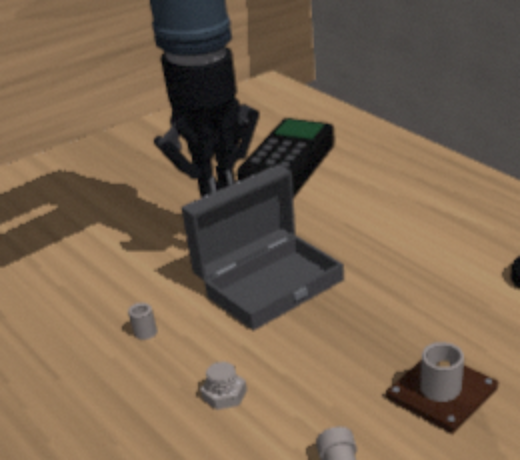

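The lid stands open at about 95° and the tray is clear. I'll release it and go to the small coupling.

```bash
python3 -m pendant '[[0,0,0,0],[0,0,0,0],[0,0,0,0]]' 0 && python3 -m pendant '[[0,0,-4,0],[0,0,-9,0],[0,0,-12,0],[-1.5,-4,-12,0],[-3,-8,-12,0],[-4.5,-12,-12,0],[-6,-15.8,-12,0],[-6,-15.8,-12,0],[-6,-15.8,-12,0]]' 0.2; python3 -c "
from h import *
a=env.get_image('side').copy();p,h=blob(grey(a),(171,191));print(p,ray('side',*p,17),cv2.boundingRect(h))
print(go(421,293.5,8))"
```

```text
t: 15.4
eef_pos: [579.7, 351.7, 80.9]
tcp_rot: [[-0.003, 1.0, -0.001], [1.0, 0.003, 0.0], [0.0, -0.001, -1.0]]
contact_force: [0.2, -0.1, -0.5]
width: 42.6
grasp_force: 0.0
t: 16.3
eef_pos: [421.9, 290.9, 201.8]
tcp_rot: [[-0.003, 1.0, 0.001], [1.0, 0.003, 0.001], [0.001, 0.001, -1.0]]
contact_force: [0.1, 0.2, 1.5]
width: 51.1
grasp_force: 0.0
(171.0, 190.0) [419.9 292.1] (164, 181, 15, 19)
(array([ 0.21, -0.24, 19.39]), np.float64(0.2))
```

```bash
python3 -m pendant '[[0.2,-0.1,5,0],[0.2,-0.1,10,0],[0.2,-0.1,14,0],[0.2,-0.1,17,0],[0.2,-0.1,19,0],[0.2,-0.1,19.2,0],[0.2,-0.1,19.2,0]]' && python3 -m pendant '[[0,0,0,0],[0,0,0,0],[0,0,0,0],[0,0,0,0],[0,0,0,0],[0,0,0,0],[0,0,0,0]]' -0.7 30 && python3 -m pendant '[[0,0,-3,0],[0,0,-7,0],[0,0,-11,0],[0,0,-13,0],[0,0,-13,0],[0,0,-13,0]]'; python3 -c "
from h import *
print(go(579.5,244,14))"
```

```text
t: 17.05
eef_pos: [422.3, 293.2, 8.9]
tcp_rot: [[-0.003, 1.0, -0.001], [1.0, 0.003, -0.0], [-0.0, -0.001, -1.0]]
contact_force: [0.8, 0.2, 0.1]
width: 51.4
grasp_force: 0.0
t: 17.75
eef_pos: [422.8, 293.5, 10.7]
tcp_rot: [[-0.003, 1.0, 0.003], [1.0, 0.003, 0.001], [0.001, 0.003, -1.0]]
contact_force: [1.5, 0.3, 6.6]
width: 24.8
grasp_force: 29.9
t: 18.35
eef_pos: [421.1, 292.9, 139.4]
tcp_rot: [[-0.003, 1.0, 0.001], [1.0, 0.003, 0.0], [0.0, 0.001, -1.0]]
contact_force: [-0.3, -0.1, -1.0]
width: 24.8
grasp_force: 29.8
(array([-4.94, 15.82, 12.55]), np.float64(0.2))
```

```bash
python3 -m pendant '[[-1.5,4,0,0],[-3,8,0,0],[-4.9,12,0,0],[-4.9,15.8,0,0],[-4.9,15.8,0,0],[-4.9,15.8,0,0],[-4.9,15.8,3,0],[-4.9,15.8,6,0],[-4.9,15.8,9,0],[-4.9,15.8,11,0],[-4.9,15.8,12.2,0],[-4.9,15.8,12.6,0],[-4.9,15.8,12.6,0]]' && python3 -m pendant '[[0,0,0,0],[0,0,0,0],[0,0,0,0],[0,0,0,0]]' 0 && python3 -m pendant '[[0,0,-4,0],[0,0,-9,0],[0,0,-14,0],[0,0,-18,0],[0,0,-18,0],[0,0,-18,0]]'; python3 -c "
from h import *
print(go(579.6,351.7,80.9))
a=env.get_image('side')[:,:,::-1];cv2.imwrite('pics/s7.png',cv2.resize(a[30:300,100:360],None,fx=2,fy=2))"
```

```text
t: 19.65
eef_pos: [577.7, 244.9, 14.0]
tcp_rot: [[-0.004, 1.0, -0.002], [1.0, 0.004, -0.0], [-0.0, -0.002, -1.0]]
contact_force: [-0.6, -0.6, 1.8]
width: 24.9
grasp_force: 29.4
t: 20.05
eef_pos: [579.5, 244.5, 13.3]
tcp_rot: [[-0.003, 1.0, -0.0], [1.0, 0.003, 0.0], [0.0, -0.0, -1.0]]
contact_force: [-0.6, 0.4, -0.5]
width: 42.7
grasp_force: 0.0
t: 20.65
eef_pos: [580.1, 244.5, 194.5]
tcp_rot: [[-0.003, 1.0, 0.003], [1.0, 0.003, 0.001], [0.001, 0.003, -1.0]]
contact_force: [-0.6, 0.2, -1.0]
width: 42.9
grasp_force: 0.0
(array([10.72, -0.05, 11.37]), np.float64(0.2))
```

View pics/s7.png

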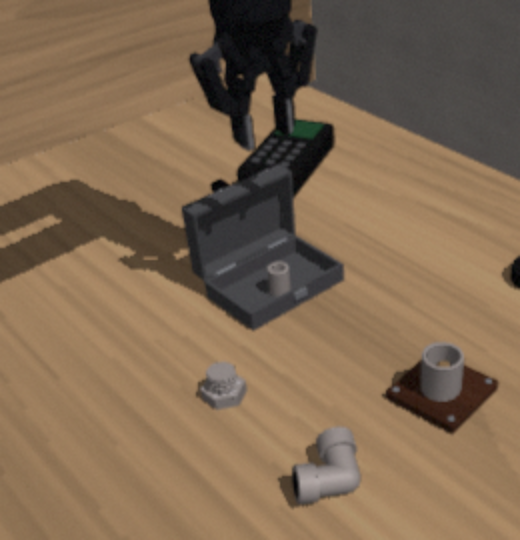

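The small coupling stands upright in the tray. I'll regrip the knob and reverse the arc.

```bash
python3 -m pendant '[[4,0,0,0],[8,0,0,0],[10.7,0,0,0],[10.7,0,0,0],[10.7,0,3,0],[10.7,0,6,0],[10.7,0,9,0],[10.7,0,11,0],[10.7,0,11.4,0],[10.7,0,11.4,0]]' 0 && python3 -m pendant '[[0,0,0,0],[0,0,0,0],[0,0,0,0],[0,0,0,0],[0,0,0,0],[0,0,0,0]]' -1 25 && python3 -m pendant '[[-0.7,0,-0.4,0],[-1.5,0,-0.8,0],[-2.4,0,-1.2,0],[-3.3,0,-1.4,0],[-4.1,0,-1.6,0],[-5,0,-1.6,0],[-5.9,0,-1.6,0],[-6.8,0,-1.5,0],[-7.7,0,-1.3,0],[-8.6,0,-1,0],[-9.4,0,-0.6,0],[-10.2,0,-0.1,0],[-10.9,0,0.4,0],[-11.6,0,1,0],[-12.2,0,1.7,0],[-12.5,0,2.1,0],[-12.7,0,2.4,0],[-12.7,0,2.6,0],[-12.7,0,2.6,0]]'
```

```text
t: 21.7
eef_pos: [578.3, 350.3, 77.4]
tcp_rot: [[-0.002, 1.0, -0.004], [1.0, 0.002, -0.002], [-0.002, -0.004, -1.0]]
contact_force: [0.2, -0.1, 0.3]
width: 43.3
grasp_force: 0.0
t: 22.3
eef_pos: [579.7, 352.1, 80.5]
tcp_rot: [[-0.003, 1.0, 0.002], [1.0, 0.003, 0.001], [0.001, 0.002, -1.0]]
contact_force: [-1.0, 1.0, 6.7]
width: 15.4
grasp_force: 28.6
t: 24.2
eef_pos: [580.7, 222.4, 54.0]
tcp_rot: [[-0.003, 1.0, 0.002], [1.0, 0.003, -0.003], [-0.003, 0.002, -1.0]]
contact_force: [4.4, -4.9, 5.7]
width: 15.9
grasp_force: 30.2
```

Now release, close the fingers above the knob, and press gently on its top.

```bash
python3 -m pendant '[[0,0,0,0],[0,0,0,0],[0,0,0,0],[0,0,-3,0],[0,0,-5,0],[0,0,-5,0]]' 0 && python3 -m pendant '[[0.2,0,0,0],[0.2,0,0,0],[0.2,0,0,0],[0.2,0,0,0],[0.2,0,0,0],[0.2,0,0.5,0],[0.2,0,1,0],[0.2,0,1.5,0],[0.2,0,1.8,0],[0.2,0,1.8,0]]' -1 && python3 -m pendant '[[0,0,0.3,0],[0,0,0.5,0],[0,0,0.6,0],[0,0,0.6,0]]'
```

```text
t: 24.8
eef_pos: [581.0, 225.0, 106.0]
tcp_rot: [[-0.003, 1.0, 0.004], [1.0, 0.003, 0.001], [0.001, 0.004, -1.0]]
contact_force: [-0.3, -0.5, -0.6]
width: 42.5
grasp_force: 0.0
t: 25.8
eef_pos: [579.1, 226.3, 84.5]
tcp_rot: [[-0.003, 1.0, -0.001], [1.0, 0.003, -0.0], [-0.0, -0.001, -1.0]]
contact_force: [0.1, 0.9, 0.6]
width: 0.2
grasp_force: 0.0
t: 26.2
eef_pos: [580.1, 226.4, 81.9]
tcp_rot: [[-0.003, 1.0, 0.002], [1.0, 0.003, 0.0], [0.0, 0.002, -1.0]]
contact_force: [-5.2, -1.9, 13.6]
width: 0.1
grasp_force: 7.1
```

```bash
python3 -m pendant '[[0,0,0.2,0],[0,0,0.3,0],[0,0,0.3,0]]' && python3 -m pendant '[[0,0,-3,0],[0,0,-7,0],[-4,0,-11,0],[-8,-4,-14,0],[-12,-8,-14,0],[-16,-12,-14,0],[-20,-16,-14,0],[-24,-19,-14,0],[-28,-19,-14,0],[-28,-19,-14,0],[-28,-19,-14,0]]'; python3 -c "
from h import *
o=[cv2.resize(env.get_image(c)[:,:,::-1][y:y+290,x:x+400],None,fx=1,fy=1) for c,x,y in (('side',120,100),('top',80,60))]
cv2.imwrite('pics/end.png',cv2.hconcat(o))"
```

```text
t: 26.5
eef_pos: [580.2, 226.3, 81.6]
tcp_rot: [[-0.003, 1.0, 0.004], [1.0, 0.003, -0.0], [-0.0, 0.004, -1.0]]
contact_force: [-10.8, -4.4, 30.6]
width: -0.3
grasp_force: 15.0
t: 27.6
eef_pos: [389.8, -56.5, 216.8]
tcp_rot: [[0.001, 1.0, 0.001], [1.0, -0.001, -0.001], [-0.001, 0.001, -1.0]]
contact_force: [0.9, 0.8, 0.4]
width: -0.0
grasp_force: 0.0
```

View pics/end.png

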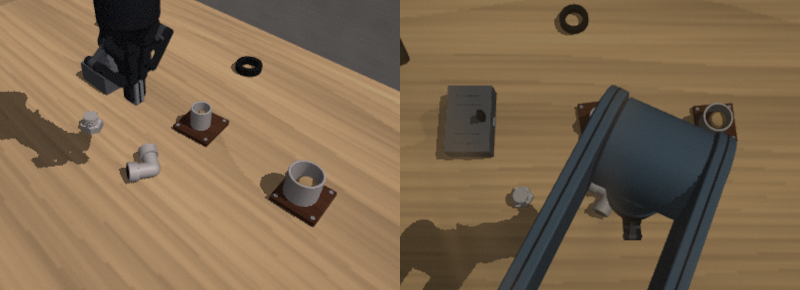

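The lid is shut: the knob top is rigid at 82 mm, and the top view shows the case as at the start. The couplings are on their pegs and the elbow and plug are unmoved. One quick centring check, then I hand it in.

```bash
python3 -c "
from h import *
a=env.get_image('side').copy()
for n,p,z in (('large',(424,285),37),('medium',(321,216),34),('plug',(211,223),17),('elbow',(264,263),18)):
    q,h=blob(grey(a),p);print(n,np.round(q,1),ray('side',*q,z),cv2.boundingRect(h))"
```

```text
large [423.6 282.7] [ 582.4 -246.1] (403, 260, 43, 47)
medium [320.5 215.3] [583.9 -10.1] (310, 201, 22, 30)
plug [211.1 222.7] [422.3 141.5] (200, 210, 24, 25)
elbow [263.4 263.2] [427.5 -14.9] (246, 243, 35, 39)
```

Both couplings measure within 4 mm of their pegs, and the plug and elbow are unmoved.

```bash
python3 -c "
from plant import env
print(env.job_done())"
```

```text
the job is handed in; nothing more can be done
None
```

I handed the job in at about 28 s (no verdict was returned): the large and medium couplings stand on their pegs, the small one is in the shut case, and the elbow and plug measured where they started.

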